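# Weigh a cast bronze pull handle on the spring scale

## Robot

A 6-joint arm with a two-finger parallel gripper is mounted at the origin on a cart in front of the work surface, level with it; the furniture and walls round the work are solid. World frame = base frame: x ahead of the robot, y to its left, z up, the work surface at z = 0. Lengths are in m, angles in rad, forces in N, time in s.
With the tool pointing down it reaches from about 0.25 to 0.775 m from the base axis. Payload 4 kg.
Tool frame: the origin (TCP) lies midway between the tips of the shut fingers; the grasp point (between the pads) lies 19 mm behind it (robot.tcp_to_grasp is the distance from the TCP to the grasp point, in m); z points along the fingers, y is the line along which they close (so a half turn about z gives the same grasp; the last joint's range is limited). The gripper opens to 94 mm and grips with 3 to 60 N. Pads are 16 mm wide; open, the fingers measure 119 mm over their backs; the gripper's body (75 mm by 177 mm) begins 78 mm behind the grasp point.
Start: joints at [1.039, 0.087, 1.371, -0, 1.684, -0.103], TCP at [0.229, 0.5, 0.206] pointing down, gripper open.
Joint ranges: [-3.1, 3.1], [-0.76, 2.03], [0.27, 2.55], [-1.08, 4.22], [0.17, 2.65], [-2.57, 2.57]. Speed limits (rad/s): [2.79, 2.79, 3.14, 3.14, 3.14, 3.14].

## Interface

Orientations are given as [roll, pitch, yaw] about the fixed x, y, z axes, in that order (R = Rz(yaw) Ry(pitch) Rx(roll)).
In Python, from bench import robot, viewer gives the robot as it stands. The module is installed in compiled form; this text tells all that it offers.
- The arm moves only by the shell command python3 -m handwheel 'ROWS' [OPENING]. ROWS is JSON, a list of rows, each a list of 6 numbers: the shift along the tool's x, y, z in units of 0.2 m (1.0 is 0.2 m), then the turn, a rotation vector about the tool's x, y, z in units of 30 degrees (1.0 is 30 degrees). In form: [[x, y, z, wx, wy, wz], ...]. A call has 1 to 10 rows; each row is the pose to reach, as a shift and turn from the pose commanded when the call began, along the tool's axes at that moment; what a row does not reach only later rows make up. A row lasts 1/12 s, in which the tool goes at most 41.7 mm and 7.16 degrees, less where a joint would pass 70% of its speed; a pose out of reach is approached as far as the arm can. A call with a number of a shift or a turn outside -1 to 1 is refused whole. A call with a gripper value outside its range is refused whole. OPENING is the gripper's target within -1 to 1 (shut at 1, half-way at 0, fully open at -1), set as the call begins (- or left out, the last holds). The fingers move at their own pace and stop on an object; the grip force is fixed at half the most. Time passes only in rows, so rows that repeat a pose let the fingers close. It gives the time, the measured TCP pose, the force, the opening and the grip force at its end, in the units of the state.
- robot.get_obs(): the state, without advancing time (a new reading comes with each control period).
- viewer.snapshot(name): name is "scene" or "top"; returns the picture (400x640x3 uint8, red, green, blue); there is no depth.
- viewer.calibration(name): a dict with "fx", "fy", "cx", "cy" (pixels), "R" (3x3) and "t" (3): a world point X has camera coordinates R X + t. Camera axes: x right, y down, z forward; pixel columns grow to the right and rows downward; lengths in m; the calibration is good to about 2 mm. A picture is of the moment at which its call begins. calibration takes no time and is no camera call.
- robot.close_job(): hands the job in; it is judged then, once.
The state is a dict: "time": time; "joint_positions": joint angles; "qvel": joint speeds; "joint_torque": joint torques, N m; "tool_pos": TCP position; "ee_rot": TCP orientation; "wrist_force": force on the tool from outside, world axes, zero at the start; "wrist_torque": the same for the moment, N m; "width": finger opening in m; "finger_force": force on a finger pad.
Only numpy, scipy, OpenCV 4.12 (cv2) and the standard library are available. Lean on these libraries where they do the work, as an engineer would, in place of code of your own. Each camera call takes 0.05 s, during which the arm holds its last target. There are 200 camera calls.

## Task

Weigh the bronze pull handle: take the spring scale out of the fork of its stand, catch the bronze's arched bar on the scale's hook and lift it, then hang the scale back in the fork, its white face to the front as before, so that the bronze hangs free and about level below it, and let go and let it settle until it hangs still enough to read. The bronze is freshly lacquered, so never touch it with the gripper; leave the other things on the bench where they are.

Things in the scene. Friction and masses are not known exactly. Their poses are not given: they have to be found in the camera images.
- scale: Loose spring scale, 0.14 kg, upright at the start. Origin at the centre of its black cross handle (12 x 12 mm section, 94 mm long along own y), the place to grip, fingers on its x sides. Own z is up; own -x is the side of the white face and the hook's opening. A thin neck joins the handle to the housing, 16 (x) x 34 (y) mm, which reaches from 34 to 104 mm below the origin.
- hook_throat (a point): Lowest point inside the steel hook, where a hung bar rests: 150 mm below the handle centre, lower by scale_hook under load. 6 mm wire, inside 23 mm wide; the underside is 6 mm below this point. The tip is 16 mm to own -x and its top 18 mm higher than this point; a bar enters above the tip from the -x side. The shank, on the scale's axis, is over it.
- scale_hook (a joint): How far the scale's hook and red pointer have been drawn down against the spring, in m: 0 with no load, stop at 0.045. The spring gives 0.13 N per mm; the bronze draws it down 25 to 38 mm. After a load is put on it bobs for 1 to 2 s.
- scale_face (a point): A point at the top of the scale's white face, 9 mm to the own -x of the scale's axis and 40 mm below the handle centre.
- stand: Grey bench stand, fixed; origin on the worktop below the seat, z up, own -x is its front. Base 10 mm thick, 45 mm to the front and 105 mm to the rear of the origin, 120 mm wide. A column 85 mm behind the origin ends, with its clamp, 8 mm above the seat. It carries the fork: two 10 mm steel rods running forward, 34 mm left and right of the middle, the scale between them.
- stand_seat (a point): Where the centre of the scale's handle lies when it hangs in the fork, 284 mm above the worktop (z = 0): the handle's ends rest in dips of the two rods. The rods end 29 mm in front of this point and rise 5 mm above it, so the handle leaves and enters through the open front lifted at least 12 mm, and is then lowered straight into the dips.
- casting: Loose cast bronze pull handle, 0.33 to 0.51 kg, lying on the dark mat (2 mm thick): back plate 50 (x) x 154 (y) x 9 mm with round ends, two posts 94 mm apart carrying a round arched bar of 10 mm that runs along own y. Origin under the middle of the plate, z up. It balances about its middle.
- casting_bar (a point): Centre of the arched bar at its highest point, mid-length, 62.5 mm above the underside of the plate; the free opening under it is 48 mm high here and falls to about 38 mm beside the posts, 40 mm to either side.
- mug: Grey mug, 92 mm tall, standing behind the work; to be left alone.
- walnut_block: Walnut block 46 x 128 x 34 mm, lying on the mat left of the work; to be left alone.
- pen: Black pen lying on the notebook; to be left alone.
- red_scraper: Scraper with a red handle, 132 mm long, on the mat; to be left alone.

How it is judged:
By the outcome, as a careful person would: the job done as asked, in the order asked, and still so for the second after the job is handed in, with the robot touching nothing.
It also fails if it takes over 67 s, if anything falls off the work surface, if the arm or the gripper's body presses on something with over 40 N, if the wrist force passes 120 N, or if a joint passes its speed limit or range.

## Working session

There is one attempt and no reset: what is moved stays moved. The work goes in short steps, Python scripts to look and compute and a shell command to move; the robot and the scene stay as the last step left them, time stands still between calls to the robot, and variables do not carry over. Pictures are saved under pics/ and viewed, at most 12 in all, crops included, and the job is handed in when it is done.

```bash
mkdir -p pics
python3 - <<'E'
from bench import robot, viewer
import cv2
for n in("scene","top"):
    cv2.imwrite(f"pics/{n}0.png",viewer.snapshot(n)[:,:,::-1]); c=viewer.calibration(n); print(n,c)
o=robot.get_obs();print(o["time"],o["tool_pos"],o["ee_rot"],o["width"],robot.tcp_to_grasp)
E
```

```text
scene {'fx': 457.57649889735694, 'fy': 457.57649889735694, 'cx': 319.6051850451081, 'cy': 193.51485563513893, 'R': array([[ 0.90060283, -0.43429507, -0.01738785],
       [-0.32692471, -0.6505006 , -0.685543  ],
       [ 0.28641714,  0.62308648, -0.72782447]]), 't': array([-0.38514066,  0.36137658,  1.05932652])}
top {'fx': 400.3149767487624, 'fy': 400.3149767487624, 'cx': 324.81699886093566, 'cy': 201.98005461602833, 'R': array([[ 0.00587186, -0.99998207, -0.00117093],
       [-0.99292249, -0.0056915 , -0.11862775],
       [ 0.11861896,  0.00185921, -0.99293811]]), 't': array([0.13282428, 0.53043908, 1.34272289])}
0.1 [0.22843171 0.49977866 0.20442719] [-3.13963036e+00 -2.03180572e-04  2.71282409e+00] 0.09427124761760058 0.0188
```

View pics/scene0.png

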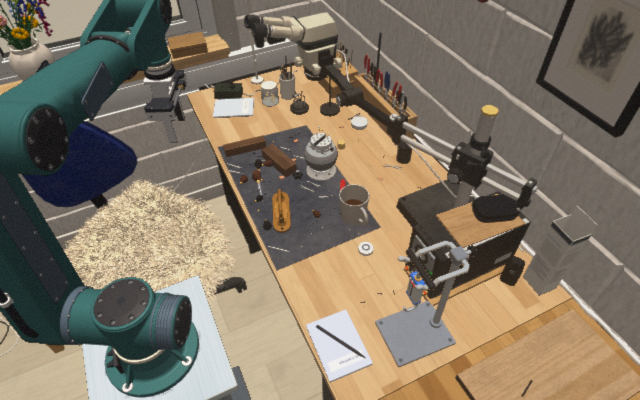

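View pics/top0.png

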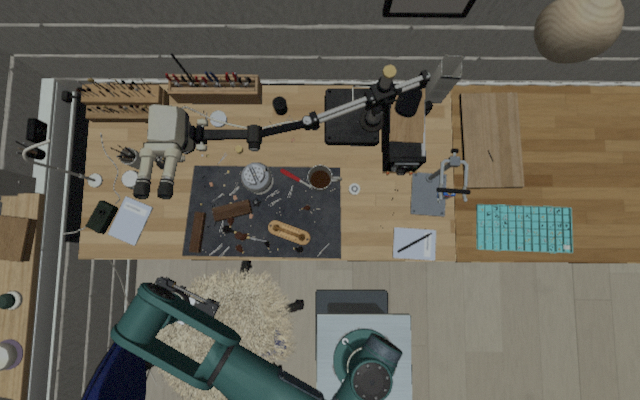

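The scene view shows the stand at about (430,290) and the bronze at (282,210). In the top view the black cross handle is at about (453,190) and the bronze at (289,232). I'll enlarge both.

Run:
```python
import cv2,numpy as np
s=cv2.imread("pics/scene0.png");t=cv2.imread("pics/top0.png")
def crop(i,x,y,w,h,k=5):
    c=cv2.resize(i[y:y+h,x:x+w],(400,300),interpolation=cv2.INTER_CUBIC)
    for j in range(0,w,10):
        cv2.line(c,(int(j*400/w),0),(int(j*400/w),4 if j%20 else 9),(0,255,255),1)
        if j%20==0: cv2.putText(c,str(x+j),(int(j*400/w),18),0,.32,(0,255,255))
    for j in range(0,h,10):
        cv2.line(c,(0,int(j*300/h)),(4 if j%20 else 9,int(j*300/h)),(0,255,255),1)
        if j%20==0: cv2.putText(c,str(y+j),(10,int(j*300/h)+4),0,.32,(0,255,255))
    return c
o=np.vstack([np.hstack([crop(s,370,235,120,90),crop(t,400,140,80,60)]) ,np.hstack([crop(s,240,170,80,60),crop(t,260,205,64,48)])])
cv2.imwrite("pics/crop0.png",o)
```

```text
(no output)
```

View pics/crop0.png

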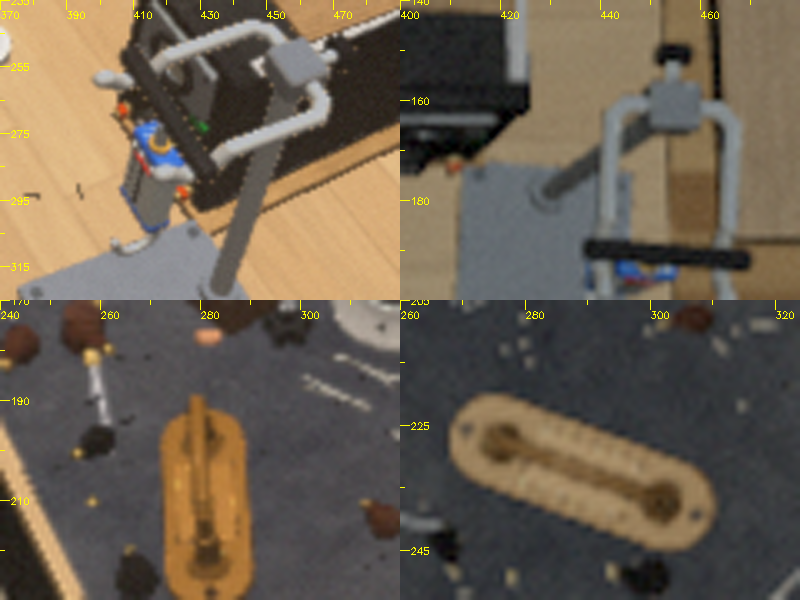

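```bash
cat > h.py <<'E'
import numpy as np
from bench import robot, viewer
from scipy.spatial.transform import Rotation as Ro
def ray(n,u,v,z):
    c=viewer.calibration(n);R=np.array(c["R"]);t=np.array(c["t"])
    d=R.T@np.array([(u-c["cx"])/c["fx"],(v-c["cy"])/c["fy"],1]);o=-R.T@t
    return o+d*(z-o[2])/d[2]
def pix(n,X):
    c=viewer.calibration(n);p=np.array(c["R"])@X+np.array(c["t"]);return np.round([c["fx"]*p[0]/p[2]+c["cx"],c["fy"]*p[1]/p[2]+c["cy"]],1)
def grip(o=None):
    o=o or robot.get_obs();R=Ro.from_euler("xyz",o["ee_rot"]).as_matrix()
    return np.array(o["tool_pos"])-robot.tcp_to_grasp*R[:,2],R
def shift(v,o=None):  # world vector -> tool units
    return np.round(grip(o)[1].T@np.array(v)/.2,3)
E
python3 - <<'E'
from h import *
np.set_printoptions(precision=4,suppress=True)
print("handle top",[ray("top",*p,.29) for p in((437.6,189.6),(469.6,192.2))])
print("handle scene",[ray("scene",*p,.287) for p in((409,249.4),(432.4,287.5))])
print("holes",[ray("top",*p,.011) for p in((270.7,225.6),(307.2,239.2))])
print("posts",[ray("top",*p,.055) for p in((276,227.7),(302,237))])
print("plate ends",[ray("top",*p,.011) for p in((268,225),(310.2,237.8))])
# scene: plate top end/bottom, bar top
print("scene plate ends",[ray("scene",*p,.011) for p in((279.5,191.5),(282,230.5))])
print("base corner", ray("scene",376.5,321.5,.01),ray("top",412,173,.01),ray("top",411.5,213.5,.01),ray("top",445,216,.01))
# arm joints frame: test R at start
print(grip())
E
```

```text
handle top [array([ 0.5354, -0.1793,  0.29  ]), array([ 0.5286, -0.2684,  0.29  ])]
handle scene [array([ 0.5374, -0.1841,  0.287 ]), array([ 0.5281, -0.2746,  0.287 ])]
holes [array([0.4487, 0.3228, 0.011 ]), array([0.4026, 0.1959, 0.011 ])]
posts [array([0.4392, 0.2988, 0.055 ]), array([0.4086, 0.2114, 0.055 ])]
plate ends [array([0.4507, 0.3322, 0.011 ]), array([0.4074, 0.1856, 0.011 ])]
scene plate ends [array([0.4507, 0.3268, 0.011 ]), array([0.3997, 0.184 , 0.011 ])]
base corner [ 0.4953 -0.1714  0.01  ] [ 0.6367 -0.1701  0.01  ] [ 0.4937 -0.1655  0.01  ] [ 0.4856 -0.2816  0.01  ]
(array([0.2285, 0.4998, 0.2232]), array([[-0.9095,  0.4157, -0.001 ],
       [ 0.4158,  0.9095, -0.0017],
       [ 0.0002, -0.002 , -1.    ]]))
```

```bash
cat >> h.py <<'E'
def go(P,yaw):  # remaining shift (tool units) and turn about tool z for grasp point P with tool y at yaw
    o=robot.get_obs();g,R=grip(o);np.set_printoptions(precision=4,suppress=True)
    Rt=np.array([[-np.sin(-yaw)*0+np.sin(yaw),np.cos(yaw),0],[-np.cos(yaw),np.sin(yaw),0],[0,0,-1.]])
    if abs(yaw-np.arctan2(R[1,1],R[0,1]))>9: pass
    rv=Ro.from_matrix(R.T@Rt).as_rotvec(degrees=True)/30
    print("t",o["time"],"grasp",g,"yaw",np.degrees(np.arctan2(R[1,1],R[0,1])),"q",o["joint_positions"],"w",o["width"],"F",o["wrist_force"])
    print("shift",R.T@(np.array(P)-g)/.2,"turn",rv)
E
python3 -m handwheel '[[-0.96,-0.89,-0.65,0,0,1],[-0.96,-0.89,-0.65,0,0,1],[-0.96,-0.89,-0.65,0,0,1],[-0.96,-0.89,-0.65,0,0,1],[-0.96,-0.89,-0.65,0,0,1],[-0.96,-0.89,-0.65,0,0,1],[-0.96,-0.89,-0.65,0,0,1],[-0.96,-0.89,-0.65,0,0,1],[-0.96,-0.89,-0.65,0,0,1]]' -0.1
python3 -c "
from h import *
go([.532,-.226,.354],-.08)"
```

```text
time: 0.85
tool_pos: [0.3303, 0.2574, 0.3366]
ee_rot: [3.139, -0.0, 2.185]
wrist_force: [0.5, 0.0, 0.8]
width: 0.0514
finger_force: 0.0Traceback (most recent call last):
  File "<string>", line 3, in <module>
    go([.532,-.226,.354],-.08)
    ~~^^^^^^^^^^^^^^^^^^^^^^^^
  File "h.py", line 19, in go
    rv=Ro.from_matrix(R.T@Rt).as_rotvec(degrees=True)/30
       ~~~~~~~~~~~~~~^^^^^^^^
  File "scipy/spatial/transform/_rotation.pyx", line 1143, in scipy.spatial.transform._rotation.Rotation.from_matrix
ValueError: Non-positive determinant (left-handed or null coordinate frame) in rotation matrix 0: [[-0.7687 -0.6396 -0.0001]
 [-0.6396  0.7687 -0.0028]
 [-0.0019  0.0021  1.    ]].
```

```bash
sed -i 's/Rt=np.array.*/Rt=np.array([[-np.sin(yaw),np.cos(yaw),0],[np.cos(yaw),np.sin(yaw),0],[0,0,-1.]])/;/abs(yaw-np/d' h.py
python3 -c "
from h import *
go([.532,-.226,.354],-.08)"
```

```text
t 0.85 grasp [0.3302 0.2573 0.3554] yaw 35.18031527692924 q [ 0.5261 -0.1955  1.3816  0.0003  1.9526 -0.0878] w 0.05141909529694821 F [0.4867 0.009  0.7875]
shift [-2.5564 -0.5679  0.0052] turn [ 0.0052 -0.002   1.3255]
```

```bash
python3 -m handwheel '[[-1,-0.22,0,0,0,0.7],[-1,-0.22,0,0,0,0.7],[-1,-0.22,0,0,0,0.7],[-1,-0.22,0,0,0,0.7],[-1,-0.22,0,0,0,0.7],[-1,-0.22,0,0,0,0.7],[-1,-0.22,0,0,0,0.7]]'
python3 -c "
from h import *
go([.532,-.226,.354],-.08)"
```

```text
time: 1.43
tool_pos: [0.4095, 0.0698, 0.3335]
ee_rot: [-3.138, -0.002, 1.82]
wrist_force: [-0.6, -0.1, 0.4]
width: 0.0516
finger_force: 0.0
t 1.4333 grasp [0.4096 0.0698 0.3523] yaw 14.302426583499726 q [ 0.0314 -0.1988  1.3907  0.0009  1.9539 -0.2178] w 0.05160159996149682 F [-0.6396 -0.0667  0.4011]
shift [-1.5844  0.2278 -0.0123] turn [-0.0078 -0.0021  0.6295]
```

```bash
python3 -m handwheel '[[-1,0.14,0,0,0,0.63],[-1,0.14,0,0,0,0.63],[-1,0.14,0,0,0,0.63],[-1,0.14,0,0,0,0.63],[-1,0.14,0,0,0,0.63],[-1,0.14,0,0,0,0.63],[-1,0.14,0,0,0,0.63]]'
python3 -c "
from h import *
go([.532,-.226,.354],-.08)"
```

```text
time: 2.02
tool_pos: [0.4869, -0.1153, 0.3336]
ee_rot: [-3.138, -0.002, 1.494]
wrist_force: [-0.1, 0.5, -0.0]
width: 0.0521
finger_force: 0.0
t 2.0167 grasp [ 0.487  -0.1154  0.3524] yaw -4.401391446671843 q [-0.3467 -0.0101  1.2192  0.0012  1.9365 -0.2694] w 0.05212207368434637 F [-0.0999  0.5206 -0.0346]
shift [-0.5343  0.2667 -0.0101] turn [-0.0068 -0.0041  0.0061]
```

```bash
python3 -m handwheel '[[-0.53,0.265,0,0,0,0],[-0.53,0.265,0,0,0,0],[-0.53,0.265,0,0,0,0],[-0.53,0.265,0,0,0,0],[-0.53,0.265,0,0,0,0],[-0.53,0.265,0,0,0,0],[-0.53,0.265,0,0,0,0]]'
python3 - <<'E'
from h import *
import cv2
go([.532,-.226,.354],-.08)
s=viewer.snapshot("scene")[:,:,::-1];t=viewer.snapshot("top")[:,:,::-1]
a=cv2.resize(s[205:325,360:500],(467,400),interpolation=2);b=cv2.resize(t[140:220,410:476],(330,400),interpolation=2)
cv2.imwrite("pics/p1.png",np.hstack([a,b]))
E
```

```text
time: 2.6
tool_pos: [0.531, -0.2237, 0.3366]
ee_rot: [3.14, -0.0, 1.496]
wrist_force: [-0.0, 0.7, 0.3]
width: 0.0519
finger_force: 0.0
t 2.6 grasp [ 0.531  -0.2237  0.3554] yaw -4.267148000825996 q [-0.4976  0.1597  1.0322  0.0008  1.9485 -0.4228] w 0.051874648770737906 F [-0.0259  0.7343  0.3493]
shift [-0.011   0.0057  0.0069] turn [ 0.0027 -0.0004  0.0106]
```

View pics/p1.png

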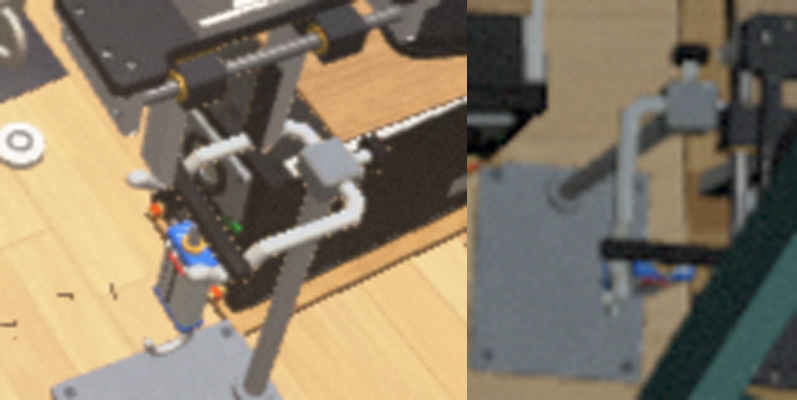

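The fingers (crop 165,150 and 275,100) straddle the handle, ahead and behind. I'll descend and close.

```bash
python3 -m handwheel '[[-0.01,0.005,0.12,0,0,0],[-0.01,0.005,0.24,0,0,0],[-0.01,0.005,0.36,0,0,0],[-0.01,0.005,0.36,0,0,0],[-0.01,0.005,0.36,0,0,0],[-0.01,0.005,0.36,0,0,0]]'
python3 -m handwheel '[[0,0,0,0,0,0],[0,0,0,0,0,0],[0,0,0,0,0,0],[0,0,0,0,0,0],[0,0,0,0,0,0],[0,0,0,0,0,0],[0,0,0,0,0,0],[0,0,0,0,0,0]]' 1
python3 -c "
from h import *
go([.532,-.226,.284],-.08)"
```

```text
time: 3.2
tool_pos: [0.5322, -0.2282, 0.2656]
ee_rot: [3.139, 0.001, 1.493]
wrist_force: [0.1, -0.0, -0.3]
width: 0.0522
finger_force: 0.0
time: 3.87
tool_pos: [0.532, -0.2287, 0.2636]
ee_rot: [3.141, 0.0, 1.493]
wrist_force: [0.0, -0.3, 0.0]
width: 0.0117
finger_force: 30.0
t 3.8667 grasp [ 0.532  -0.2287  0.2824] yaw -4.466241780046352 q [-0.5039  0.1487  1.1888  0.0002  1.8035 -0.4259] w 0.011674855678020435 F [ 0.0164 -0.2572  0.0288]
shift [ 0.0132 -0.001  -0.0078] turn [0.0014 0.0002 0.0039]
```

```bash
python3 -m handwheel '[[0,0,-0.06,0,0,0],[0,0,-0.12,0,0,0],[0,0,-0.12,0,0,0],[0,0,-0.12,0,0,0],[0,-0.15,-0.12,0,0,0],[0,-0.3,-0.12,0,0,0],[0,-0.45,-0.12,0,0,0],[0,-0.6,-0.12,0,0,0],[0,-0.6,-0.12,0,0,0],[0,-0.6,-0.12,0,0,0]]'
python3 - <<'E'
from h import *
import cv2
go([.463,.243,.33],-.345)
s=viewer.snapshot("scene")[:,:,::-1]
cv2.imwrite("pics/p2.png",cv2.resize(s[170:350,260:500],(800,600),interpolation=2))
E
```

```text
time: 4.7
tool_pos: [0.4112, -0.219, 0.2874]
ee_rot: [3.141, 0.0, 1.492]
wrist_force: [-0.1, -0.7, -1.0]
width: 0.0118
finger_force: 30.0
t 4.7 grasp [ 0.4112 -0.219   0.3062] yaw -4.538864819108891 q [-0.6114 -0.1029  1.3986  0.0003  1.8452 -0.5321] w 0.011773898669493599 F [-0.0718 -0.7166 -1.0148]
shift [ 2.3234  0.0753 -0.1191] turn [ 0.0013 -0.      0.5076]
```

View pics/p2.png

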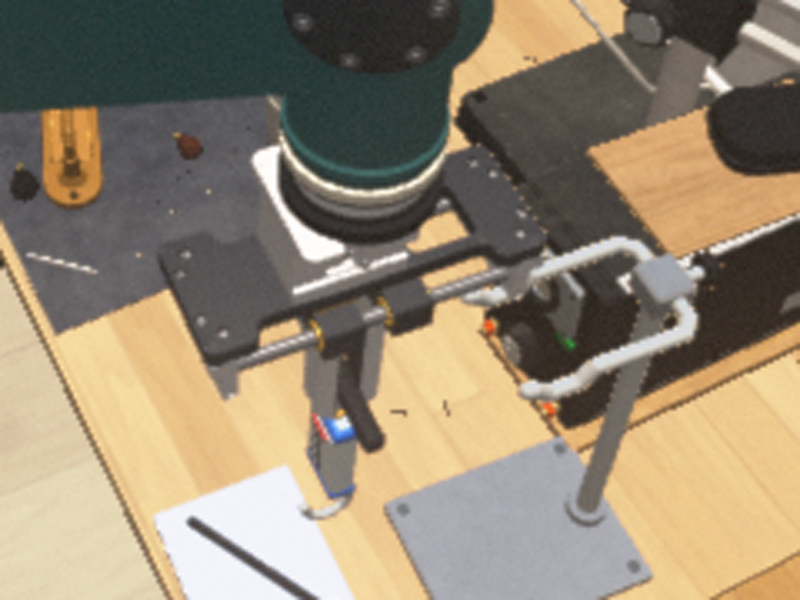

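The scale is held, clear in front of the fork, with the hook at crop (325,510). Moving on to the bronze.

```bash
python3 -m handwheel '[[0.2,0,-0.1,0,0,0.1],[0.4,0,-0.12,0,0,0.2],[0.6,0,-0.12,0,0,0.3],[0.8,0,-0.12,0,0,0.4],[1,0,-0.12,0,0,0.5],[1,0,-0.12,0,0,0.5]]'
python3 -m handwheel '[[0.2,0,0,0,0,0],[0.4,0,0,0,0,0],[0.6,0,0,0,0,0],[0.8,0,0,0,0,0],[1,0,0,0,0,0],[1,0,0,0,0,0]]'
python3 - <<'E'
from h import *
go([.472,.240,.33],-.345)
E
```

```text
time: 5.25
tool_pos: [0.4288, -0.013, 0.3114]
ee_rot: [-3.141, -0.004, 1.241]
wrist_force: [0.1, -0.9, -1.2]
width: 0.0115
finger_force: 30.0
time: 5.75
tool_pos: [0.4962, 0.1751, 0.3085]
ee_rot: [-3.137, -0.002, 1.24]
wrist_force: [0.3, -0.4, -2.3]
width: 0.0116
finger_force: 30.0
t 5.75 grasp [0.4963 0.1751 0.3273] yaw -18.973440639078298 q [0.2291 0.0389 1.2193 0.0038 1.8861 0.5614] w 0.011556560231169721 F [ 0.2819 -0.3872 -2.332 ]
shift [ 0.2675 -0.2205 -0.0119] turn [-0.008  -0.003   0.0264]
```

```bash
python3 -m handwheel '[[0.13,-0.1,0,0,0,0.03],[0.26,-0.22,0,0,0,0.03],[0.26,-0.22,0,0,0,0.03],[0.26,-0.22,0,0,0,0.03],[0.26,-0.22,0,0,0,0.03],[0.26,-0.22,0,0,0,0.03]]'
python3 - <<'E'
from h import *
import cv2
go([.472,.240,.20],-.345)
s=viewer.snapshot("scene")[:,:,::-1];t=viewer.snapshot("top")[:,:,::-1]
a=cv2.resize(s[120:240,230:350],(400,400),interpolation=2);b=cv2.resize(t[190:260,254:324],(400,400),interpolation=2)
cv2.imwrite("pics/p3.png",np.hstack([a,b]))
g,R=grip(); th=g-[0,0,.15]; print("throat",th,pix("scene",th),pix("top",th),"bar",pix("scene",np.array([.425,.257,.0645])),pix("top",np.array([.425,.257,.0645])))
E
```

```text
time: 6.25
tool_pos: [0.4709, 0.2316, 0.3111]
ee_rot: [-3.142, 0.001, 1.214]
wrist_force: [0.4, -0.1, -0.5]
width: 0.0122
finger_force: 30.0
t 6.25 grasp [0.4709 0.2316 0.3299] yaw -20.426576687619 q [ 0.3493  0.0349  1.2183 -0.0005  1.8889  0.7057] w 0.01220161670179217 F [ 0.4322 -0.1076 -0.5153]
shift [ 0.0417 -0.0095  0.6497] turn [-0.0001  0.0012 -0.022 ]
throat [0.4708 0.2314 0.1801] [295.1 168.3] [293.3 215.2] bar [278.9 197.4] [288.2 231.9]
```

View pics/p3.png

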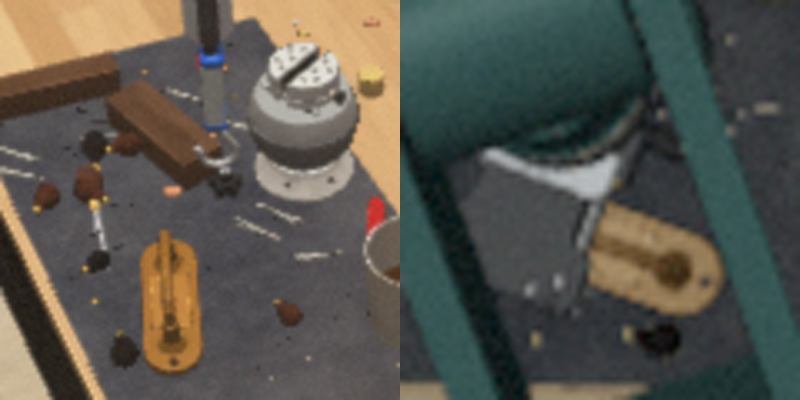

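The hook throat is at scene (294.5,169.5), where I predicted it. The bar matches too, at (279.5,197). Descending beside the bar.

```bash
python3 -m handwheel '[[0.04,0,0.15,0,0,-0.02],[0.04,0,0.3,0,0,-0.02],[0.04,0,0.45,0,0,-0.02],[0.04,0,0.6,0,0,-0.02],[0.04,0,0.7,0,0,-0.02],[0.04,0,0.75,0,0,-0.02],[0.04,0,0.75,0,0,-0.02],[0.04,0,0.75,0,0,-0.02],[0.04,0,0.75,0,0,-0.02]]'
python3 - <<'E'
from h import *
import cv2
go([.425+.0075*.94,.257-.0075*.338,.18],-.345)
s=viewer.snapshot("scene")[:,:,::-1]
cv2.imwrite("pics/p4.png",cv2.resize(s[155:245,240:340],(800,720),interpolation=2)[:600])
g,R=grip(); th=g-[0,0,.1485]; print("throat",th,pix("scene",th))
E
```

```text
time: 7.1
tool_pos: [0.4743, 0.2401, 0.1637]
ee_rot: [3.139, -0.003, 1.225]
wrist_force: [0.5, -0.0, -0.2]
width: 0.0115
finger_force: 30.0
t 7.1 grasp [0.4743 0.2401 0.1825] yaw -19.800204003038267 q [0.3619 0.0552 1.4873 0.     1.5951 0.7075] w 0.011469478231931023 F [ 0.4732 -0.0395 -0.2388]
shift [-0.0038 -0.223   0.012 ] turn [ 0.0057 -0.005  -0.0011]
throat [0.4743 0.2402 0.0343] [297.8 202.7]
```

View pics/p4.png

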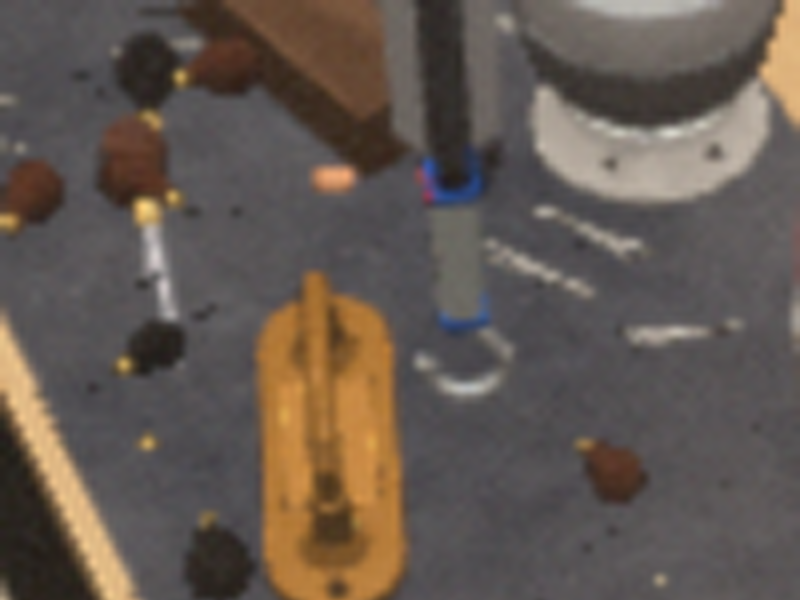

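The hook is beside the bar, throat at about (298.5,203), as predicted. I'll slide it under the bar.

```bash
python3 -m handwheel '[[0,-0.04,0.015,0,0,0],[0,-0.08,0.015,0,0,0],[0,-0.12,0.015,0,0,0],[0,-0.16,0.015,0,0,0],[0,-0.19,0.015,0,0,0],[0,-0.22,0.015,0,0,0],[0,-0.22,0.015,0,0,0],[0,-0.22,0.015,0,0,0]]'
python3 - <<'E'
from h import *
import cv2
go([.425+.0075*.94,.257-.0075*.338,.18],-.345)
s=viewer.snapshot("scene")[:,:,::-1]
cv2.imwrite("pics/p5.png",cv2.resize(s[155:230,240:340],(800,600),interpolation=2)[:600])
E
```

```text
time: 7.82
tool_pos: [0.4319, 0.2549, 0.1589]
ee_rot: [3.14, -0.001, 1.226]
wrist_force: [0.5, 0.8, -1.0]
width: 0.0117
finger_force: 30.0
t 7.8167 grasp [0.4318 0.2549 0.1777] yaw -19.742149959750503 q [ 0.4207 -0.0084  1.5619 -0.0008  1.5864  0.7652] w 0.011744520808234453 F [ 0.5159  0.8183 -1.0415]
shift [-0.0017  0.0018 -0.0115] turn [ 0.0034 -0.0012  0.0008]
```

View pics/p5.png

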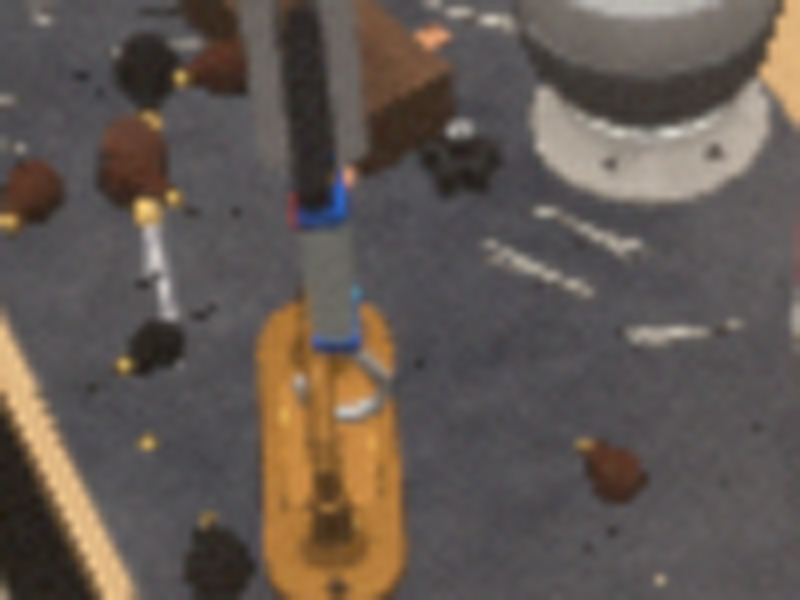

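The tip at crop (300,382) is left of the bar (320) and the hook's bend is to its right, so the bar is inside the opening and the bronze hasn't moved. Lifting.

```bash
python3 -m handwheel '[[0,-0.007,-0.04,0,0,0],[0,-0.007,-0.08,0,0,0],[0,-0.007,-0.12,0,0,0],[0,-0.007,-0.16,0,0,0],[0,-0.007,-0.2,0,0,0],[0,-0.007,-0.24,0,0,0],[0,-0.007,-0.28,0,0,0],[0,-0.007,-0.28,0,0,0]]'
python3 -m handwheel '[[0,0,-0.03,0,0,0],[0,0,-0.06,0,0,0],[0,0,-0.1,0,0,0],[0,0,-0.15,0,0,0],[0,0,-0.2,0,0,0],[0,0,-0.2,0,0,0],[0,0,-0.2,0,0,0],[0,0,-0.2,0,0,0]]'
python3 - <<'E'
from h import *
import cv2
go([.412,-.219,.31],-.08)
s=viewer.snapshot("scene")[:,:,::-1]
cv2.imwrite("pics/p6.png",cv2.resize(s[130:230,230:350],(720,600),interpolation=2)[:600])
E
```

```text
time: 8.53
tool_pos: [0.4308, 0.2555, 0.2161]
ee_rot: [3.14, -0.001, 1.226]
wrist_force: [0.7, -0.9, -5.3]
width: 0.0116
finger_force: 30.0
time: 9.2
tool_pos: [0.4303, 0.2553, 0.2546]
ee_rot: [3.141, -0.0, 1.226]
wrist_force: [0.2, 0.3, -5.7]
width: 0.0114
finger_force: 30.0
t 9.2 grasp [0.4303 0.2553 0.2734] yaw -19.765397940946187 q [ 0.4221 -0.0285  1.393  -0.      1.7767  0.7671] w 0.011416866141706604 F [ 0.1831  0.2778 -5.7349]
shift [-2.2627  0.7158 -0.1834] turn [ 0.0006 -0.0004 -0.5061]
```

View pics/p6.png

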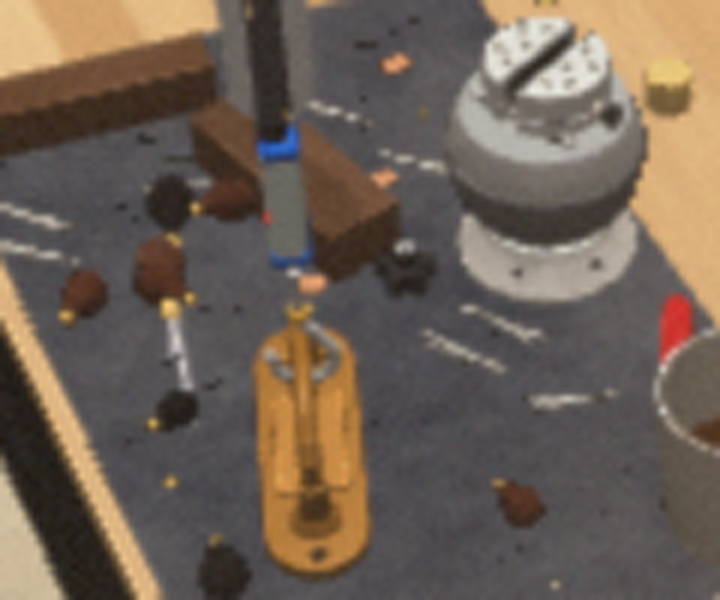

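The bronze hangs on the hook, about level (hook at crop 305,365, plate clear of the mat). Carrying it gently to the front of the fork.

```bash
python3 -m handwheel '[[0,0,-0.03,0,0,0],[-0.03,0.01,-0.07,0,0,0],[-0.08,0.025,-0.12,0,0,0],[-0.15,0.05,-0.16,0,0,0],[-0.23,0.075,-0.19,0,0,0],[-0.32,0.1,-0.2,0,0,0],[-0.42,0.13,-0.2,0,0,0],[-0.52,0.165,-0.2,0,0,0],[-0.62,0.195,-0.2,0,0,0],[-0.72,0.23,-0.2,0,0,0]]'
python3 -m handwheel '[[-0.1,0.03,0,0,0,-0.05],[-0.2,0.06,0,0,0,-0.1],[-0.3,0.095,0,0,0,-0.15],[-0.4,0.13,0,0,0,-0.2],[-0.5,0.16,0,0,0,-0.25],[-0.6,0.19,0,0,0,-0.3],[-0.7,0.22,0,0,0,-0.35],[-0.8,0.25,0,0,0,-0.4],[-0.87,0.275,0,0,0,-0.45],[-0.92,0.29,0,0,0,-0.5]]'
python3 - <<'E'
from h import *
go([.4125,-.219,.312],-.0785)
E
```

```text
time: 10.08
tool_pos: [0.4245, 0.1024, 0.2961]
ee_rot: [3.14, -0.0, 1.225]
wrist_force: [-0.1, 0.0, -5.6]
width: 0.0114
finger_force: 30.0
time: 10.92
tool_pos: [0.4166, -0.091, 0.2959]
ee_rot: [3.14, 0.002, 1.486]
wrist_force: [0.4, -0.1, -6.4]
width: 0.0118
finger_force: 30.0
t 10.9167 grasp [ 0.4166 -0.0909  0.3147] yaw -4.847466743051552 q [-0.3471 -0.1907  1.4584 -0.0013  1.8718 -0.2629] w 0.011843371419286788 F [ 0.3598 -0.092  -6.3625]
shift [-0.6397  0.0338  0.0147] turn [ 0.0032  0.0033 -0.0117]
```

```bash
python3 -m handwheel '[[-0.05,0,0,0,0,0],[-0.12,0.005,0,0,0,0],[-0.2,0.01,0,0,0,0],[-0.29,0.015,0.005,0,0,0],[-0.38,0.02,0.01,0,0,0],[-0.46,0.025,0.015,0,0,-0.01],[-0.53,0.03,0.015,0,0,-0.01],[-0.59,0.033,0.015,0,0,-0.01],[-0.63,0.034,0.015,0,0,-0.01],[-0.64,0.034,0.015,0,0,-0.01]]'
python3 -m handwheel '[[0,0,0,0,0,0],[0,0,0,0,0,0],[0,0,0,0,0,0],[0,0,0,0,0,0],[0,0,0,0,0,0],[0,0,0,0,0,0],[0,0,0,0,0,0],[0,0,0,0,0,0],[0,0,0,0,0,0],[0,0,0,0,0,0]]'
python3 - <<'E'
from h import *
import cv2
go([.532,-.2287,.312],-.0785)
s=viewer.snapshot("scene")[:,:,::-1]
cv2.imwrite("pics/p7.png",cv2.resize(s[200:365,280:500],(800,600),interpolation=2)[:600])
E
```

```text
time: 11.75
tool_pos: [0.4131, -0.218, 0.2918]
ee_rot: [3.141, 0.001, 1.491]
wrist_force: [0.2, -0.0, -6.1]
width: 0.0118
finger_force: 30.0
time: 12.58
tool_pos: [0.4134, -0.2166, 0.2915]
ee_rot: [3.142, -0.0, 1.493]
wrist_force: [1.3, -0.1, -6.3]
width: 0.0117
finger_force: 30.0
t 12.5833 grasp [ 0.4134 -0.2166  0.3103] yaw -4.463894437145471 q [-0.6044 -0.1     1.388   0.0002  1.8536 -0.5264] w 0.011653809406208466 F [ 1.2903 -0.0958 -6.2762]
shift [-0.0142  0.5962 -0.0087] turn [ 0.     -0.0004  0.0011]
```

View pics/p7.png

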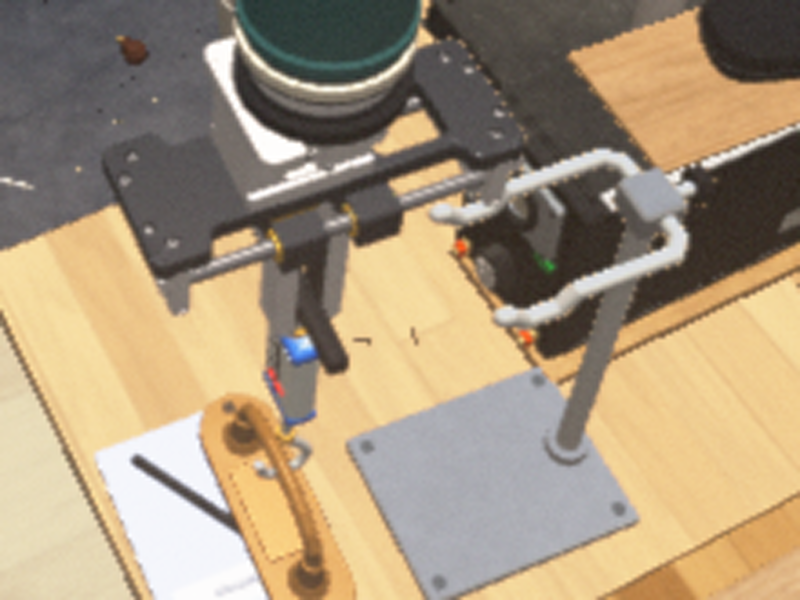

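The bronze still hangs level, parallel to the stand's front edge. Entering the fork, 28 mm above the seat.

```bash
python3 -m handwheel '[[-0.014,0.03,0,0,0,0],[-0.014,0.08,0,0,0,0],[-0.014,0.15,0,0,0,0],[-0.014,0.23,0,0,0,0],[-0.014,0.32,0,0,0,0],[-0.014,0.41,0,0,0,0],[-0.014,0.49,0,0,0,0],[-0.014,0.55,0,0,0,0],[-0.014,0.59,0,0,0,0],[-0.014,0.6,0,0,0,0]]'
python3 -m handwheel '[[0,0,0,0,0,0],[0,0,0,0,0,0],[0,0,0,0,0,0],[0,0,0,0,0,0],[0,0,0,0,0,0],[0,0,0,0,0,0]]'
python3 - <<'E'
from h import *
go([.532,-.2287,.2824],-.0785)
E
```

```text
time: 13.47
tool_pos: [0.5346, -0.2289, 0.2902]
ee_rot: [-3.141, -0.001, 1.494]
wrist_force: [-0.3, 0.3, -6.0]
width: 0.0118
finger_force: 30.0
time: 13.97
tool_pos: [0.5327, -0.2289, 0.2919]
ee_rot: [3.14, 0.0, 1.493]
wrist_force: [-0.0, -0.7, -6.1]
width: 0.012
finger_force: 30.0
t 13.9667 grasp [ 0.5327 -0.2289  0.3107] yaw -4.481083332640526 q [-0.5038  0.1539  1.1273  0.0003  1.8593 -0.4255] w 0.011985408074317654 F [-0.0255 -0.672  -6.0737]
shift [ 0.0006 -0.0035  0.1414] turn [0.0022 0.0004 0.0006]
```

```bash
python3 -m handwheel '[[0,-0.003,0.03,0,0,0],[0,-0.003,0.06,0,0,0],[0,-0.003,0.09,0,0,0],[0,-0.003,0.115,0,0,0],[0,-0.003,0.135,0,0,0],[0,-0.003,0.143,0,0,0],[0,-0.003,0.143,0,0,0],[0,-0.003,0.143,0,0,0],[0,-0.003,0.143,0,0,0]]'
python3 - <<'E'
from h import *
go([.532,-.2287,.2824],-.0785)
E
```

```text
time: 14.72
tool_pos: [0.532, -0.2286, 0.2636]
ee_rot: [3.141, 0.0, 1.493]
wrist_force: [-4.0, 1.8, -1.0]
width: 0.0118
finger_force: 30.0
t 14.7167 grasp [ 0.532  -0.2286  0.2824] yaw -4.466155325978459 q [-0.5038  0.1489  1.1885  0.0001  1.804  -0.4259] w 0.011846269121880786 F [-4.019   1.7787 -1.0496]
shift [-0.0004  0.0002  0.0002] turn [0.0005 0.0001 0.0011]
```

The fork now carries the load at the original seat pose. Settling, then opening the fingers.

```bash
python3 -m handwheel '[[0,0,0,0,0,0],[0,0,0,0,0,0],[0,0,0,0,0,0],[0,0,0,0,0,0],[0,0,0,0,0,0],[0,0,0,0,0,0],[0,0,0,0,0,0],[0,0,0,0,0,0],[0,0,0,0,0,0],[0,0,0,0,0,0]]'
python3 -m handwheel '[[0,0,0,0,0,0],[0,0,0,0,0,0],[0,0,0,0,0,0],[0,0,0,0,0,0],[0,0,0,0,0,0],[0,0,0,0,0,0],[0,0,0,0,0,0],[0,0,0,0,0,0]]' -0.1
python3 -m handwheel '[[0,0,-0.1,0,0,0],[0,0,-0.2,0,0,0],[0,0,-0.35,0,0,0],[0,0,-0.5,0,0,0],[0,0,-0.65,0,0,0],[0,0,-0.65,0,0,0],[0,0,-0.65,0,0,0],[0,0,-0.65,0,0,0]]'
python3 -m handwheel '[[0,-0.1,0,0,0,0],[0,-0.2,0,0,0,0],[0.1,-0.4,0,0,0,0],[0.3,-0.5,0,0,0,0],[0.5,-0.5,0,0,0,0],[0.7,-0.5,0,0,0,0],[0.8,-0.5,0,0,0,0],[0.8,-0.5,0,0,0,0],[0.8,-0.5,0,0,0,0]]'
python3 -m handwheel '[[0,0,0,0,0,0],[0,0,0,0,0,0],[0,0,0,0,0,0],[0,0,0,0,0,0],[0,0,0,0,0,0],[0,0,0,0,0,0],[0,0,0,0,0,0],[0,0,0,0,0,0],[0,0,0,0,0,0],[0,0,0,0,0,0]]'
python3 - <<'E'
from h import *
import cv2
s=viewer.snapshot("scene")[:,:,::-1];t=viewer.snapshot("top")[:,:,::-1]
a=cv2.resize(s[220:360,370:500],(464,500),interpolation=2);b=cv2.resize(t[140:240,400:467],(335,500),interpolation=2)
cv2.imwrite("pics/p8.png",np.hstack([a,b]))
E
```

```text
time: 15.55
tool_pos: [0.532, -0.2286, 0.2636]
ee_rot: [3.141, 0.0, 1.493]
wrist_force: [-4.8, 3.9, 3.6]
width: 0.0118
finger_force: 30.0
time: 16.22
tool_pos: [0.5323, -0.2288, 0.2628]
ee_rot: [3.141, -0.0, 1.493]
wrist_force: [0.1, -0.7, -0.2]
width: 0.0516
finger_force: 0.0
time: 16.88
tool_pos: [0.5322, -0.2288, 0.3918]
ee_rot: [-3.141, -0.001, 1.493]
wrist_force: [-0.5, 0.1, -0.5]
width: 0.0513
finger_force: 0.0
time: 17.63
tool_pos: [0.4445, -0.0607, 0.391]
ee_rot: [-3.139, -0.0, 1.495]
wrist_force: [-0.4, -0.2, -0.3]
width: 0.0515
finger_force: 0.0
time: 18.47
tool_pos: [0.4449, -0.0615, 0.3929]
ee_rot: [3.141, -0.0, 1.493]
wrist_force: [1.1, -0.2, -0.1]
width: 0.0519
finger_force: 0.0
```

View pics/p8.png

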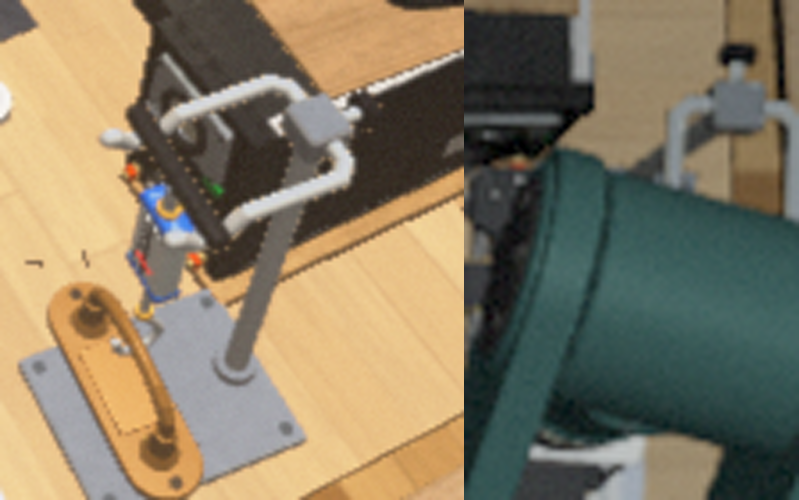

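The scale sits in the fork and the bronze hangs free over the base. I'll let it settle, then check stillness and level by numbers.

```bash
for i in 1 2 3 4 5; do python3 -m handwheel '[[0,0,0,0,0,0],[0,0,0,0,0,0],[0,0,0,0,0,0],[0,0,0,0,0,0],[0,0,0,0,0,0],[0,0,0,0,0,0],[0,0,0,0,0,0],[0,0,0,0,0,0],[0,0,0,0,0,0],[0,0,0,0,0,0]]' >/dev/null; done
python3 - <<'E'
from h import *
import cv2
f=[]
for i in range(8): f.append(viewer.snapshot("scene")[215:365,365:500].astype(int))
print("diff",[np.abs(a-f[0]).mean().round(2) for a in f[1:]],[np.abs(a-f[0]).max() for a in f[1:]])
cv2.imwrite("pics/p9.png",cv2.resize(f[-1].astype(np.uint8)[:,:,::-1],(540,600),interpolation=2))
h=[(391,302),(419.6,355)]
for d in(-.02,-.01,0,.01,.02):
    a=ray("scene",*h[0],.05+d/2);b=ray("scene",*h[1],.05-d/2);print(d,a,b,np.linalg.norm(a-b))
E
```

```text
diff [np.float64(1.75), np.float64(1.76), np.float64(1.75), np.float64(1.75), np.float64(1.76), np.float64(1.76), np.float64(1.75)] [np.int64(17), np.int64(16), np.int64(13), np.int64(14), np.int64(15), np.int64(15), np.int64(14)]
-0.02 [ 0.54192005 -0.15567169  0.04      ] [ 0.5213137  -0.30023168  0.06      ] 0.1473845774331922
-0.01 [ 0.53996372 -0.15791731  0.045     ] [ 0.5232029 -0.2986981  0.055    ] 0.14212724900161175
0 [ 0.5380074  -0.16016293  0.05      ] [ 0.5250921  -0.29716451  0.05      ] 0.13760900087671302
0.01 [ 0.53605107 -0.16240855  0.055     ] [ 0.5269813  -0.29563092  0.045     ] 0.13390466872265466
0.02 [ 0.53409475 -0.16465417  0.06      ] [ 0.5288705  -0.29409733  0.04      ] 0.1310832729949789
```

View pics/p9.png

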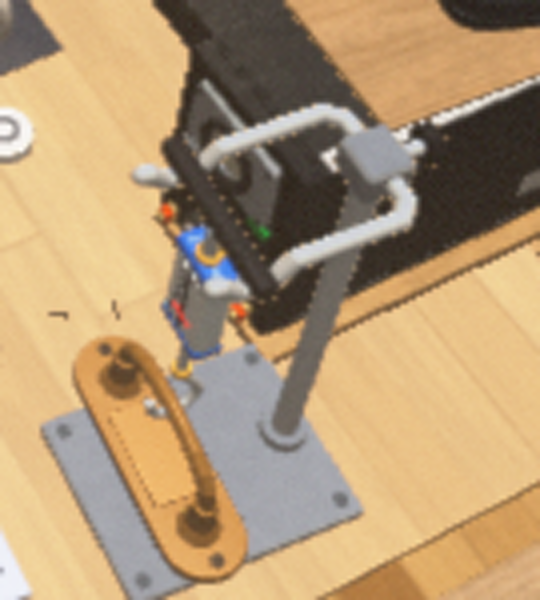

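The frames differ only by noise, so it hangs still. The hole spacing shows it level to within a few degrees. Handing in.

```bash
python3 -c "
from bench import robot
print(robot.close_job())"
```

```text
the job is handed in; nothing more can be done
None
```

The job is handed in: the scale hangs back in the fork in its original pose, white face to the front, with the bronze hanging still and about level below it; the gripper touched only the scale's handle and is clear, at about 23 s of the 67 s allowed.

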